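Reset the telescoping frame stop to the blue size

ROBOT

A 7-joint arm with a two-finger parallel gripper is mounted at the origin on the work surface. World frame = base frame: x ahead of the robot, y to its left, z up, the work surface at z = 0. Lengths are in m, angles in degrees, forces in N, time in s.
With the tool pointing down it reaches from about 0.425 to 0.875 m from the base axis. Payload 4.7 kg.
Tool frame: the origin (TCP) lies on the front face of the gripper's body, between the roots of the fingers; the fingertips stand 70 mm ahead of it and the grasp point (between the pads) lies 51 mm ahead of it; z points along the fingers, y is the direction in which the jaws open and shut (so a half turn about z gives the same grasp; the last joint's range is limited). The gripper opens to 87 mm and grips with 3 to 60 N. Pads are 19 mm wide; open, the fingers measure 117 mm over their backs; the gripper's body (75 mm by 190 mm) begins 51 mm behind the grasp point.
Start: joints at [-72.531, 18.392, -4.016, 83.108, 1.295, 78.541, -3.26], TCP at [0.186, 0.623, 0.292] pointing down, gripper open.
Joint ranges: [-163.93, 163.93], [-17.29, 119.83], [-79.2, 71.16], [3.27, 140.29], [-89.18, 269.18], [5.43, 117.66], [-154.24, 154.24]. Speed limits (degrees/s): [147.25, 147.25, 180, 180, 180, 180, 180].

INTERFACE

Orientations are given as [roll, pitch, yaw] about the fixed x, y, z axes, in that order (R = Rz(yaw) Ry(pitch) Rx(roll)).
In Python, from cell import env gives the robot as it stands.
- The arm moves only by the tool drive_tool, never from a script. Its argument "commands" is a list of rows, each a list of 7 numbers: the shift along the tool's x, y, z in cm, then the turn, a rotation vector about the tool's x, y, z in degrees, then the opening, from 0 (shut) to 1 (fully open). In form: [[tx, ty, tz, rx, ry, rz, hand], ...]. A call has 1 to 20 rows; each row shifts and turns the commanded pose from where the row before left it, along the tool's axes as they then stand; what a row does not reach is not made up. A row lasts 1/12 s, in which the tool goes at most 41.7 mm and 7.16 degrees, less where a joint would pass 70% of its speed; a pose out of reach is approached as far as the arm can. A call is refused whole if a number of a shift passes 4.17 or a number of a turn 7.16, either way. A call with a gripper value outside its range is refused whole. The fingers move at their own pace and stop on an object; "force" is the grip in N (left out, the last holds). Time passes only in rows, so rows that do not move let the fingers close. It gives the time, the measured TCP pose, the force and the opening at its end, in the units of the state.
- env.get_obs(): the state, without advancing time (a new reading comes with each control period).
- env.read_camera(name): name is "scene" or "top" or "wrist"; returns a dict with "img" (480x640x3 uint8, blue, green, red), "mtx" (3x3 intrinsics, pixels), "pose" (4x4, takes a point from camera to world coordinates). Camera axes: x right, y down, z forward; pixel columns grow to the right and rows downward; lengths in m; the calibration is good to about 2 mm. A picture is of the moment at which its call begins. There is no depth.
- env.sign_off(): hands the job in, once; it reports no verdict.
The state is a dict: "time_s": time; "qpos": joint angles; "joint_velocities": joint speeds; "effort": joint torques, N m; "tool_pos": TCP position; "tool_rot": TCP orientation; "force": force on the tool from outside, world axes, zero at the start; "wrist_torque": the same for the moment, N m; "grip_width": finger opening in m.
Only numpy, scipy, OpenCV 4.12 (cv2) and the standard library are available. Lean on these libraries where they do the work, as an engineer would, in place of code of your own. Each camera call takes 0.05 s, during which the arm holds its last target.

TASK

The telescoping stop on the drying-frame bench has to be reset for the blue frame size. Before working the stop, clear its path: stand the turned wooden stamp that is in front of the fence upright in the open wooden tray, and lay the short batten that lies across the aluminium tube flat in the same tray. Then push the red spring button down, slide the inner tube out until the button is at the hole with the blue clip, and let it pop fully up through that hole; leave everything else where it stands.

Things in the scene. Friction and masses are not known exactly. Their poses are not given: they have to be found in the camera images.
- rail: Fixed outer tube of the stop, square aluminium, on two low wooden feet (100 mm across). Origin on the bench under the tube; x = slide direction (fence moves to +x), z up. Tube x -125 to 100 mm, y -22 to 22, top face 60 mm above the bench, wall 4 mm. Holes in the top (24 mm along x, 28 across) at x = -90 (start), -54, -18, 18, 54 mm, joined by a 14 mm wide slot for the red stud.
- slide (a joint): How far the inner tube with its wooden fence is drawn out, in m: 0 = button in the first hole (the start), 0.036, 0.072, 0.108, 0.144 = in the next holes. Sliding takes about 2 N, about 4 N with the button rubbing under the top wall; it stays where it is left. A button up in a hole locks it, with 2 mm of play either way.
- fence_face (a point): Centre of the front face of the wooden fence (12 mm thick, 120 mm wide across the rail, top edge 54 mm above the bench) at the end of the inner tube; 142 mm along the rail's x from the rail's origin when the slide is at 0, and it moves with the slide.
- button (a joint): How far the spring button is pressed down, in m: 0 = fully up, 0.012 = bottom. Up in a hole its steel shoulder (20 mm along the rail, 24 across) stands 4 mm proud of the tube and locks; pressed 8 mm or more it is under the top wall and can slide. Spring 3 N at the top, 7 N at 8 mm, 9 N at 12 mm. Let go under a hole it pops up; under the solid wall it stays at 8 mm until it meets a hole.
- button_top (a point): Middle of the top of the red stud that stands on the button: flat-sided, 12 mm along the rail, 14 mm across, 28 mm tall; its top is 92 mm above the bench with the button up (32 mm above the tube). It can be pinched from above in either direction, pushed down and drawn along; it moves with button and slide.
- clip_blue: Blue plastic size clip, 16 mm along the rail, 14 across, 34 tall, fixed on the tube's side away from the robot, its origin (centre of its underside) level along the rail with the centre of the hole it marks; axes parallel to the rail's. It marks one of the four holes after the first, at random; yellow, green and white clips mark the others.
- stamp: Loose turned dark-wood stamp standing on the bench in front of the fence: foot disc 54 mm across, 20 mm high, round handle 24 mm across from there up to a 30 mm knob; 92 mm tall, 110 to 230 g. Origin at the centre of the foot's underside, z up.
- batten: Loose light-wood batten 130 x 22 x 20 mm (x, y, z), about 40 g, lying across the top of the aluminium tube (underside 60 mm above the bench). Origin at the centre of its underside; its x axis runs along its length.
- tray: Open light-wood tray fixed to the bench, 200 x 190 mm outside (x, y), walls 6 mm thick and 32 mm high, floor 6 mm thick, empty at the start. Origin under its centre, axes along its sides.
- cakes_a: Bystander: pile of four brown pressed cakes, 52 mm across, 37 mm high, loose beside the fence's path on the far side. Origin at the centre of the underside.
- cakes_b: Bystander: pile of two brown pressed cakes, 52 mm across, 18 mm high, loose beside the fence's path on the robot's side. Origin at the centre of the underside.
- cup: Bystander: white ceramic cup, 68 mm across, 60 mm high, loose on the far side of the tube. Origin at the centre of the underside.
- jar: Bystander: amber glass jar with a wooden cap, 60 mm across, 85 mm high, loose on the robot's side of the tube. Origin at the centre of the underside.
- brush: Bystander: small brush lying on the bench on the robot's right, about 200 mm long.
- spatula: Bystander: spatula lying on the bench to the left of the tray, about 250 mm long.
- mould: Bystander: dark wooden mould block 110 x 70 x 28 mm lying on the robot's right. Origin at the centre of the underside.
Mind the look-alikes: they are no part of the job. Leave any pink look-alike of the stamp alone. What is shaped like the batten but black is not meant.

How it is judged (in metres and radians):
On the way, in this order (a step that is already met when the one before it is completed fails the run):
1. the stamp stands upright and the batten lies flat in the tray, the stop still in its first hole (x of stamp in the frame of tray between -0.09 and 0.09 m and y of stamp in the frame of tray between -0.085 and 0.085 m and z of stamp in the frame of tray below 0.02 m and angle between stamp's own z axis and vertical below 0.2 rad and x of batten in the frame of tray between -0.09 and 0.09 m and y of batten in the frame of tray between -0.085 and 0.085 m and z of batten in the frame of tray below 0.029 m and angle between batten's own x axis and vertical between 1.4 and 1.74 rad and value of joint slide below 0.008 m and value of joint button below 0.002 m), for 0.2 s.
2. the spring button is pressed in (value of joint button above 0.006 m), for 0.05 s.
At the end, for the whole second after the job is handed in: The button is fully up (within 2 mm) in the hole beside the blue clip (within 5 mm along the rail) and the stop is still; the stamp stands upright (within 0.2 rad) on the tray's floor and the batten lies flat (within 0.17 rad) inside the tray, both at rest (x of button_top in the frame of clip_blue between -0.005 and 0.005 m and value of joint button below 0.002 m and velocity of joint slide between -0.005 and 0.005 m/s and x of stamp in the frame of tray between -0.09 and 0.09 m and y of stamp in the frame of tray between -0.085 and 0.085 m and z of stamp in the frame of tray below 0.02 m and angle between stamp's own z axis and vertical below 0.2 rad and x of batten in the frame of tray between -0.09 and 0.09 m and y of batten in the frame of tray between -0.085 and 0.085 m and z of batten in the frame of tray below 0.029 m and angle between batten's own x axis and vertical between 1.4 and 1.74 rad and linear speed of each of stamp, batten below 0.02 m/s); the robot touches nothing.
It fails at once if the cakes a or the cakes b or the cup or the jar or the brush or the spatula or the mould is pushed more than 25 mm from its place (distance of any of cakes_a, cakes_b, cup, jar, brush, spatula, mould from where it was at the start of the episode above 0.025 m).
It also fails if it takes over 67 s, if anything falls off the work surface, if the arm or the gripper's body presses on something with over 40 N, if the wrist force passes 120 N, or if a joint passes its speed limit or range.

## Working session

There is one attempt and no reset: what is moved stays moved. The work goes in short steps, Python scripts to look and compute and a tool call to move; the robot and the scene stay as the last step left them, time stands still between calls to the robot, and variables do not carry over. Pictures are saved under pics/ and viewed, and the job is handed in when it is done.

Besides the shell and the picture viewer there is one more tool, called after ">>>" as a command line: name --pt "numbers of a row" for each row, then --argument value for the rest. drive_tool: Moves the arm, as the interface text tells. Its arguments: {"type":"object","properties":{"commands":{"type":"array"},"force":{"type":"number"}},"required":["commands"]}

```bash
mkdir -p pics; ls
cat > h.py <<'E'
import numpy as np, cv2
from cell import env
def cam(n):
    c=env.read_camera(n); return c['img'],np.array(c['mtx']),np.array(c['pose'])
def ray(m,p,uv,z):
    d=p[:3,:3]@np.linalg.inv(m)@np.array([uv[0],uv[1],1.]); o=p[:3,3]
    return o+d*(z-o[2])/d[2]
E
python3 - <<'E'
from h import *
for n in ['scene','top']:
    i,m,p=cam(n); cv2.imwrite(f'pics/{n}0.png',i); np.savez(n+'0',i=i,m=m,p=p); print(n,m.round(1).tolist(),p.round(3).tolist())
print(env.get_obs())
E
```

```text
pics
scene [[563.7, 0.0, 315.9], [0.0, 563.7, 242.6], [0.0, 0.0, 1.0]] [[0.248, 0.679, -0.69, 1.513], [0.969, -0.177, 0.174, -0.194], [-0.004, -0.712, -0.702, 1.099], [0.0, 0.0, 0.0, 1.0]]
top [[553.4, 0.0, 326.0], [0.0, 553.4, 240.2], [0.0, 0.0, 1.0]] [[-0.023, -0.997, 0.079, 0.416], [-1.0, 0.023, 0.003, 0.05], [-0.005, -0.079, -0.997, 1.419], [0.0, 0.0, 0.0, 1.0]]
{'time_s': 0.1, 'qpos': array([-72.53091779,  18.43565341,  -4.01472617,  83.16669528,
         1.29674559,  78.53988797,  -3.25856479]), 'joint_velocities': array([ 0.10691752, -0.15469216,  0.11599266, -0.09877912, -0.05469333,
        0.07979041,  0.05333226]), 'effort': array([ 6.07242582e-04, -4.92568338e+01, -4.05448666e-01, -3.13402176e+01,
       -6.41492335e-02,  3.94761830e-02,  6.68647363e-05]), 'tool_pos': array([0.18631663, 0.62234802, 0.2912718 ]), 'tool_rot': array([-1.79903085e+02,  7.29048745e-03,  1.63341511e+02]), 'force': array([ 0.08755865, -1.10862314,  0.25118314]), 'wrist_torque': array([ 0.02472914,  0.08475768, -0.01071103]), 'grip_width': 0.08656070055450182}
```

View pics/scene0.png

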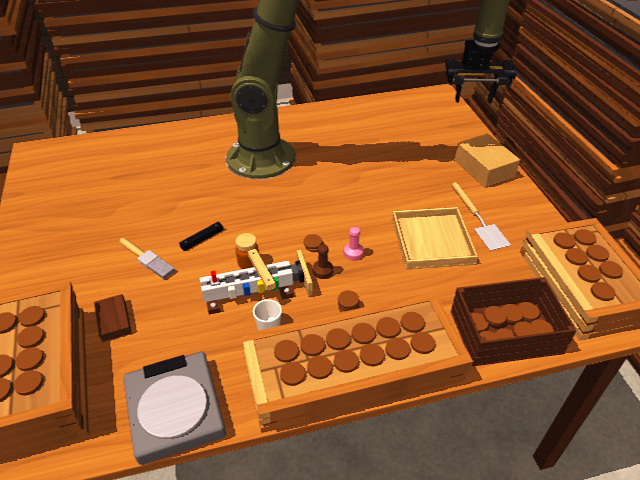

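View pics/top0.png

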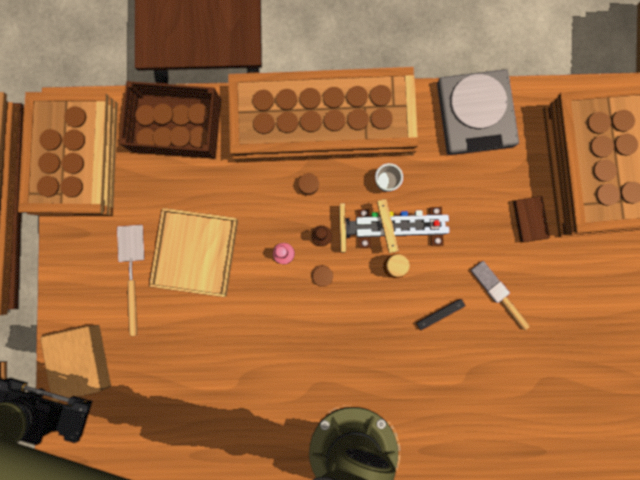

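The pictures show two stamp-like objects. The dark turned one is at scene (322,262) / top (320,235), and the pink look-alike is at scene (354,243) / top (283,253). There are two batten-like ones. The light one lies across the tube at scene (262,268) / top (387,226), and the black one is at scene (202,236) / top (440,314). I choose the dark stamp and the light batten. The tray is at top (193,252) and the red button at top (436,224). I'll check these in close crops.

Run:
```python
import numpy as np,cv2
a=np.load('scene0.npz')['i'][215:335,190:390]; b=np.load('top0.npz')['i'][155:295,265:465]
A=cv2.resize(a,(800,480),interpolation=2);B=cv2.resize(b,(800,560),interpolation=2)
cv2.imwrite('pics/sc.png',A);cv2.imwrite('pics/tc.png',B)
```

```text
(no output)
```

View pics/sc.png

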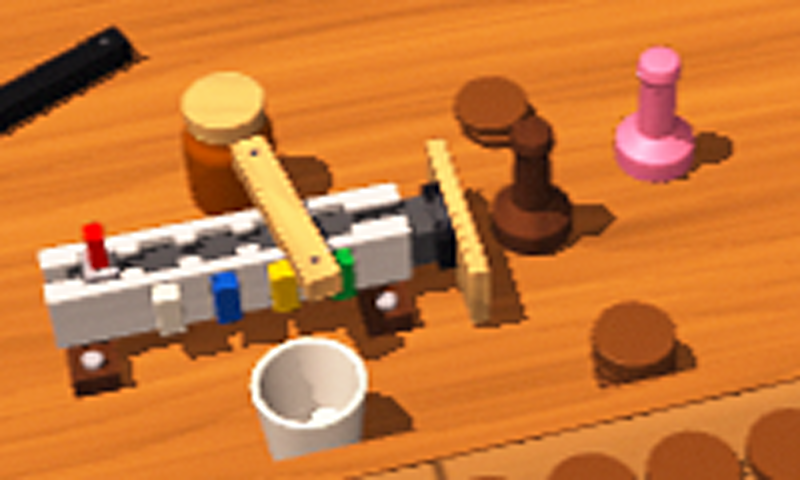

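View pics/tc.png

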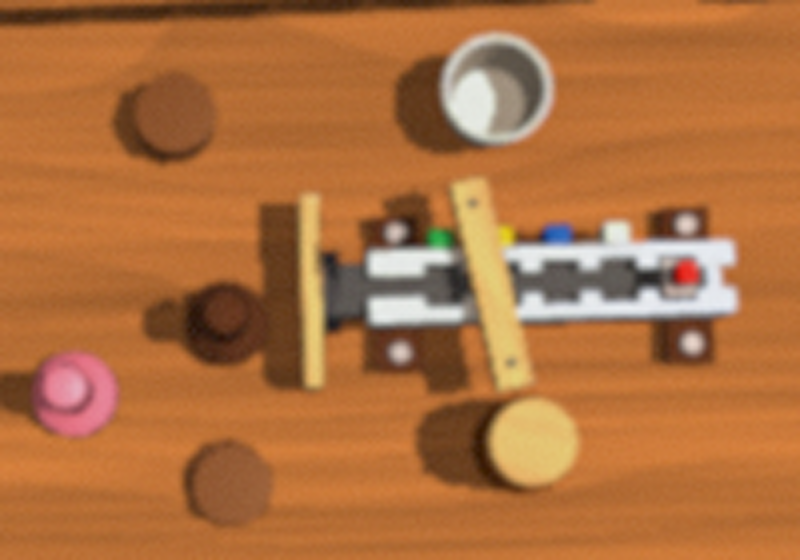

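The crops confirm the choice: dark-wood stamp at top (320,234) and light batten across the tube. The pink stamp and the black batten stay put. The clips from the button outward are white, blue, yellow, green, so blue marks the second hole after the start. Next I measure positions.

Run:
```python
from h import *
d=np.load('top0.npz');i,m,p=d['i'],d['m'],d['p']
s=np.load('scene0.npz');si,sm,sp=s['i'],s['m'],s['p']
off=np.array([265,155]); g=lambda x,y:(x/4+off[0],y/4+off[1]); gs=lambda x,y:(x/4+190,y/4+215)
R=lambda x,y,z:ray(m,p,g(x-1.5,y-1.5),z).round(4)
S=lambda x,y,z:ray(sm,sp,gs(x-1.5,y-1.5),z).round(4)
print('stamp top',R(229,310,.09),'S',S(532,136,.085))
print('stamp foot',R(224,322,.02))
print('batten ends', R(468,181,.08),R(516,386,.08), 'screws',R(473,202,.08),R(511,363,.08),'S',S(254,154,.08),S(315,259,.08))
print('button top',R(686,272,.092),S(94,227,.092))
print('rail corners z60',[R(x,y,.06) for x,y in [(368,252),(372,325),(736,240),(738,312)]])
hsv=cv2.cvtColor(i,cv2.COLOR_BGR2HSV)
bl=cv2.inRange(hsv,(100,120,80),(125,255,255))[155:295,265:465];ys,xs=np.nonzero(bl);print('blue',len(xs),ray(m,p,(xs.mean()+265,ys.mean()+155),.055).round(4))
print('fence',R(312,194,.054),R(315,388,.054))
print('jar',R(530,442,.085),'cup',R(497,88,.06),'pink',R(67,386,.09),'cakeb',R(229,484,.018),'cakea',R(172,118,.037))
for q in [(162,208),(237,213),(228,297),(150,288)]: print('tray',ray(m,p,q,.032).round(4))
```

```text
stamp top [0.5411 0.0637 0.09  ] S [0.5415 0.0683 0.085 ]
stamp foot [0.5401 0.0677 0.02  ]
batten ends [ 0.6177 -0.0838  0.08  ] [ 0.4918 -0.109   0.08  ] screws [ 0.6047 -0.0864  0.08  ] [ 0.5058 -0.1064  0.08  ] S [ 0.5078 -0.1046  0.08  ] [ 0.6047 -0.0841  0.08  ]
button top [ 0.5575 -0.2121  0.092 ] [ 0.5562 -0.21    0.092 ]
rail corners z60 [array([ 0.5779, -0.0227,  0.06  ]), array([ 0.5326, -0.0239,  0.06  ]), array([ 0.5801, -0.25  ,  0.06  ]), array([ 0.5354, -0.2495,  0.06  ])]
blue 18 [ 0.587  -0.1403  0.055 ]
fence [0.6157 0.0108 0.054 ] [0.4949 0.012  0.054 ]
jar [ 0.4576 -0.1157  0.085 ] cup [ 0.6785 -0.1056  0.06  ] pink [0.4975 0.1622 0.09  ] cakeb [0.4375 0.0669 0.018 ] cakea [0.6687 0.0975 0.037 ]
tray [0.6173 0.4673 0.032 ]
tray [0.6001 0.2776 0.032 ]
tray [0.3894 0.3022 0.032 ]
tray [0.4162 0.4972 0.032 ]
```

Run:
```python
import numpy as np,cv2
b=np.load('top0.npz')['i'][195:310,135:255]
cv2.imwrite('pics/tr.png',cv2.resize(b,(600,575),interpolation=2))
```

```text
(no output)
```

View pics/tr.png

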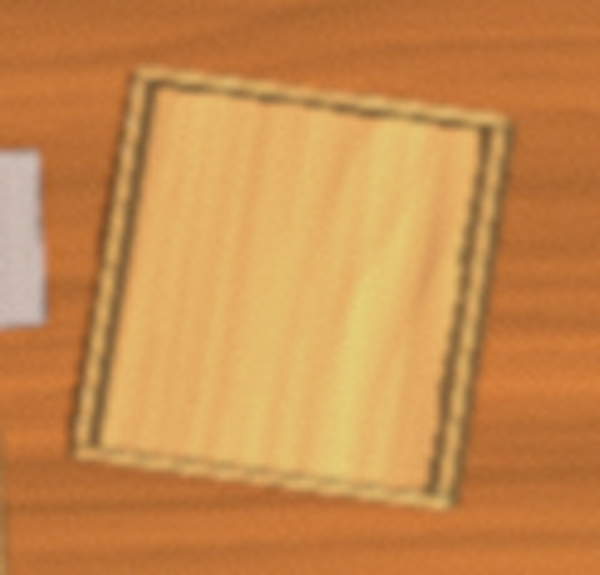

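>>> drive_tool --pt "0 0 0 0 0 6.667 1" --pt "0 0 0 0 0 6.667 1" --pt "0 0 0 0 0 6.667 1" --pt "0 0 0 0 0 6.667 1" --pt "0 0 0 0 0 6.667 1" --pt "0 0 0 0 0 6.667 1" --pt "0 0 0 0 0 6.667 1" --pt "0 0 0 0 0 6.667 1" --pt "0 0 0 0 0 6.667 1" --pt "0 0 0 0 0 6.667 1" --pt "0 0 0 0 0 6.667 1" --force 20

```text
time_s: 1.02
tool_pos: [0.1863, 0.6225, 0.2916]
tool_rot: [-180.0, 0.1, 89.7]
force: [-0.7, 0.4, 0.4]
grip_width: 0.0873
```

>>> drive_tool --pt "-2.78 1.775 0 0 0 0 1" --pt "-2.78 1.775 0 0 0 0 1" --pt "-2.78 1.775 0 0 0 0 1" --pt "-2.78 1.775 0 0 0 0 1" --pt "-2.78 1.775 0 0 0 0 1" --pt "-2.78 1.775 0 0 0 0 1" --pt "-2.78 1.775 0 0 0 0 1" --pt "-2.78 1.775 0 0 0 0 1" --pt "-2.78 1.775 0 0 0 0 1" --pt "-2.78 1.775 0 0 0 0 1" --pt "-2.78 1.775 0 0 0 0 1" --pt "-2.78 1.775 0 0 0 0 1" --pt "-2.78 1.775 0 0 0 0 1" --pt "-2.78 1.775 0 0 0 0 1" --pt "-2.78 1.775 0 0 0 0 1" --pt "-2.78 1.775 0 0 0 0 1" --pt "-2.78 1.775 0 0 0 0 1" --pt "-2.78 1.775 0 0 0 0 1" --pt "-2.78 1.775 0 0 0 0 1" --pt "-2.78 1.775 0 0 0 0 1"

```text
time_s: 2.68
tool_pos: [0.5418, 0.0652, 0.2921]
tool_rot: [-180.0, -0.0, 90.0]
force: [0.1, -0.2, -0.6]
grip_width: 0.0872
```

Run:
```python
from h import *
i,m,p=cam('wrist'); cv2.imwrite('pics/w1.png',i); np.savez('w1',i=i,m=m,p=p); print(m.round(1).tolist(),p.round(3).tolist()); print(env.get_obs()['tool_pos'])
```

```text
[[424.0, 0.0, 315.2], [0.0, 424.0, 247.2], [0.0, 0.0, 1.0]] [[1.0, -0.0, -0.0, 0.544], [-0.0, -0.954, -0.301, 0.148], [-0.0, 0.301, -0.954, 0.385], [0.0, 0.0, 0.0, 1.0]]
[0.54460491 0.05773552 0.29242477]
```

View pics/w1.png

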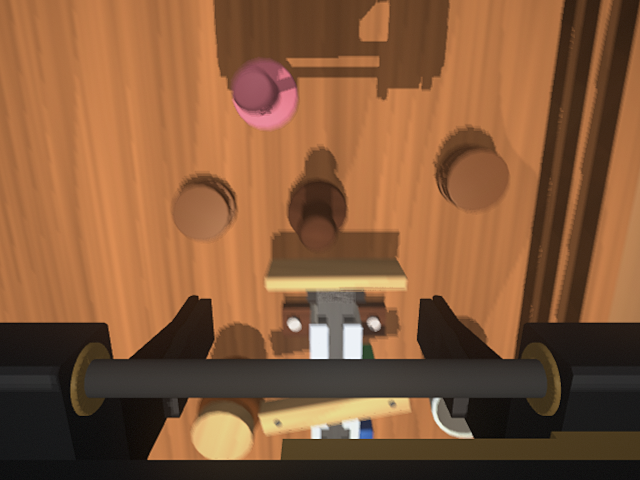

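The wrist view shows the dark stamp with its knob near (318,228), the fence behind it, and the pink stamp clear at (265,93).

Run:
```python
from h import *
d=np.load('w1.npz');m,p=d['m'],d['p']
print('knob',ray(m,p,(318,229),.088),'foot',ray(m,p,(316,208),.02), 'fence',ray(m,p,(267,263),.054),ray(m,p,(404,263),.054))
o=env.get_obs();print(o['time_s'],o['tool_pos'],o['tool_rot'])
```

```text
knob [0.54612137 0.06778053 0.088     ] foot [0.54478158 0.06858663 0.02      ] fence [0.50409931 0.02949121 0.054     ] [0.61770433 0.0294574  0.054     ]
2.7333 [0.54460491 0.05773552 0.29242477] [179.80798163   0.28218456  89.53097876]
```

>>> drive_tool --pt "0 0 2 0 0 0 1" --pt "0 0 2 0 0 0 1" --pt "0 0 2 0 0 0 1" --pt "0 0 2 0 0 0 1" --pt "0 0 1 0 0 0 1" --pt "0 0 0 0 0 0 1" --pt "0 0 0 0 0 0 1"

```text
time_s: 3.32
tool_pos: [0.5413, 0.0668, 0.2022]
tool_rot: [-180.0, 0.0, 90.0]
force: [0.4, 0.4, 1.1]
grip_width: 0.0873
```

Run:
```python
from h import *
i,m,p=cam('wrist'); cv2.imwrite('pics/w2.png',i); np.savez('w2',i=i,m=m,p=p); o=env.get_obs();print(o['tool_pos'],o['tool_rot'])
```

```text
[0.54186583 0.06684108 0.20309616] [ 1.79939261e+02 -1.09484290e-02  9.00042313e+01]
```

View pics/w2.png

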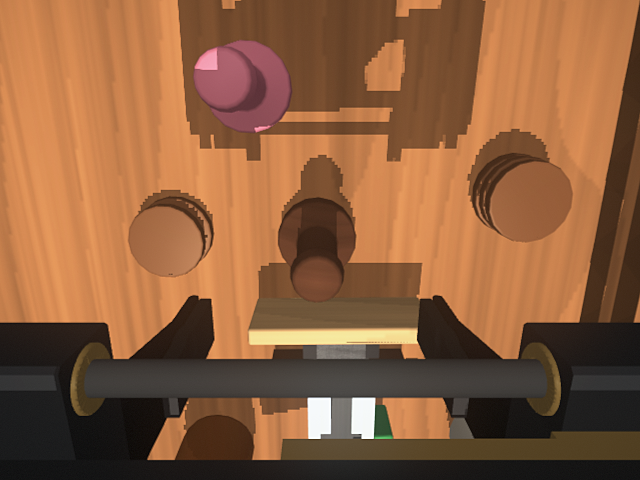

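Now settled: the knob is at (317,276), the foot disc at (316,237) and the fence's top edge at row ~300.

Run:
```python
from h import *
d=np.load('w2.npz');m,p=d['m'],d['p']
print('knob',ray(m,p,(317,277),.088),'foot',ray(m,p,(316,236),.02), 'fence',ray(m,p,(253,299),.054),ray(m,p,(421,299),.054))
```

```text
knob [0.54448366 0.06731501 0.088     ] foot [0.54403918 0.07017246 0.02      ] fence [0.50485275 0.0392353  0.054     ] [0.60922425 0.03920842 0.054     ]
```

>>> drive_tool --pt "0.1 0.1 2 0 0 0 1" --pt "0 0 2 0 0 0 1" --pt "0 0 2 0 0 0 1" --pt "0 0 2 0 0 0 1" --pt "0 0 1.4 0 0 0 1" --pt "0 0 0.9 0 0 0 1" --pt "0 0 0 0 0 0 0" --pt "0 0 0 0 0 0 0" --pt "0 0 0 0 0 0 0" --pt "0 0 0 0 0 0 0" --pt "0 0 0 0 0 0 0" --pt "0 0 0 0 0 0 0" --pt "0 0 0 0 0 0 0" --pt "0 0 0 0 0 0 0" --force 25

```text
time_s: 4.53
tool_pos: [0.5425, 0.0678, 0.0995]
tool_rot: [180.0, -0.0, 90.0]
force: [0.2, 0.2, 0.3]
grip_width: 0.0415
```

>>> drive_tool --pt "0 0 0 0 0 0 0" --pt "0 0 0 0 0 0 0" --pt "0 0 0 0 0 0 0" --pt "0 0 0 0 0 0 0" --pt "0 0 0 0 0 0 0"

```text
time_s: 4.95
tool_pos: [0.5423, 0.0677, 0.0992]
tool_rot: [-180.0, -0.0, 90.0]
force: [0.3, 0.4, -0.3]
grip_width: 0.0233
```

>>> drive_tool --pt "0 0 -1 0 0 0 0" --pt "0 0 -2 0 0 0 0" --pt "0 0 -2 0 0 0 0" --pt "0 0 -2 0 0 0 0" --pt "0 0 -2 0 0 0 0" --pt "0 0 -2 0 0 0 0" --pt "0 0 -2 0 0 0 0"

```text
time_s: 5.53
tool_pos: [0.5422, 0.0675, 0.2309]
tool_rot: [180.0, -0.0, 90.0]
force: [0.8, 0.8, -0.8]
grip_width: 0.0234
```

>>> drive_tool --pt "1 -0.4 0 0 0 0 0" --pt "2 -0.7 0 0 0 0 0" --pt "2 -0.7 0 0 0 0 0" --pt "2 -0.7 0 0 0 0 0" --pt "2 -0.7 0 0 0 0 0" --pt "2 -0.7 0 0 0 0 0" --pt "2 -0.7 0 0 0 0 0" --pt "2 -0.7 0 0 0 0 0" --pt "2 -0.7 0 0 0 0 0" --pt "2 -0.7 0 0 0 0 0" --pt "2 -0.7 0 0 0 0 0" --pt "2 -0.7 0 0 0 0 0" --pt "2 -0.6 0 0 0 0 0" --pt "1.5 -0.3 0 0 0 0 0" --pt "1 -0.2 0 0 0 0 0" --pt "0 0 0 0 0 0 0" --pt "0 0 0 0 0 0 0"

```text
time_s: 6.95
tool_pos: [0.4505, 0.3423, 0.2289]
tool_rot: [-180.0, 0.1, 90.0]
force: [0.5, 0.0, -1.0]
grip_width: 0.0235
```

Run:
```python
from h import *
i,m,p=cam('scene'); cv2.imwrite('pics/s3.png',i); 
j,m,p=cam('wrist'); cv2.imwrite('pics/w3.png',cv2.resize(np.vstack([i,j]),None,fx=.6,fy=.6));np.savez('w3',i=j,m=m,p=p); o=env.get_obs();print(o['tool_pos'],o['grip_width'])
```

```text
[0.45115741 0.34114066 0.22915238] 0.023394398955643055
```

View pics/w3.png

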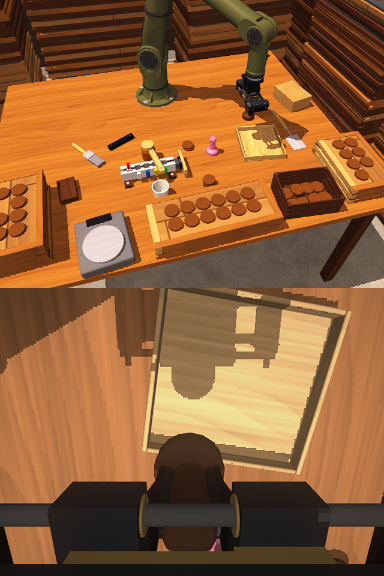

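The stamp hangs upright in the grip. The tray's outline is visible in the wrist view, so I cross-check its corners there.

Run:
```python
from h import *
d=np.load('w3.npz');m,p=d['m'],d['p']
for q in [(247,270),(497,307),(583,40)]: print(ray(m,p,q,.032).round(4))
```

```text
[0.4035 0.3147 0.032 ]
[0.5899 0.2846 0.032 ]
[0.6201 0.4669 0.032 ]
```

>>> drive_tool --pt "0.3 0.3 1 0 0 0 0" --pt "0.2 0.2 2 0 0 0 0" --pt "0 0 2 0 0 0 0" --pt "0 0 2 0 0 0 0" --pt "0 0 2 0 0 0 0" --pt "0 0 1.5 0 0 0 0" --pt "0 0 1 0 0 0 0" --pt "0 0 0.5 0 0 0 0" --pt "0 0 0.3 0 0 0 0" --pt "0 0 0 0 0 0 0" --pt "0 0 0 0 0 0 0"

```text
time_s: 7.97
tool_pos: [0.456, 0.3479, 0.107]
tool_rot: [179.9, -0.1, 90.0]
force: [0.2, 0.1, -0.7]
grip_width: 0.0236
```

>>> drive_tool --pt "0 0 0.1 0 0 0 0" --pt "0 0 0.05 0 0 0 0" --pt "0 0 0 0 0 0 0" --pt "0 0 0 0 0 0 0.5" --pt "0 0 0 0 0 0 0.5" --pt "0 0 0 0 0 0 0.5" --pt "0 0 0 0 0 0 0.5" --pt "0 0 0 0 0 0 0.5"

```text
time_s: 8.63
tool_pos: [0.4555, 0.3478, 0.1049]
tool_rot: [180.0, -0.0, 90.0]
force: [0.0, 0.4, -0.1]
grip_width: 0.042
```

>>> drive_tool --pt "0 0 -1 0 0 0 0.5" --pt "0 0 -2 0 0 0 0.5" --pt "0 0 -2 0 0 0 0.5" --pt "0 0 -2 0 0 0 0.5" --pt "0 0 -2 0 0 0 0.5" --pt "0 0 -2 0 0 0 0.5" --pt "0 0 -1 0 0 0 0.5" --pt "0 0 0 0 0 0 0.5"

```text
time_s: 9.3
tool_pos: [0.4567, 0.3486, 0.228]
tool_rot: [179.8, -0.2, 90.0]
force: [-0.2, 0.3, 0.4]
grip_width: 0.0436
```

Run:
```python
from h import *
i,m,p=cam('scene'); np.savez('s4',i=i,m=m,p=p);a=cv2.resize(i[190:290,370:520],(750,500),interpolation=2);cv2.imwrite('pics/s4.png',a)
o=env.get_obs();print(o['tool_pos'],o['grip_width'])
```

```text
[0.45590813 0.34808816 0.22603816] 0.04352453999161509
```

View pics/s4.png

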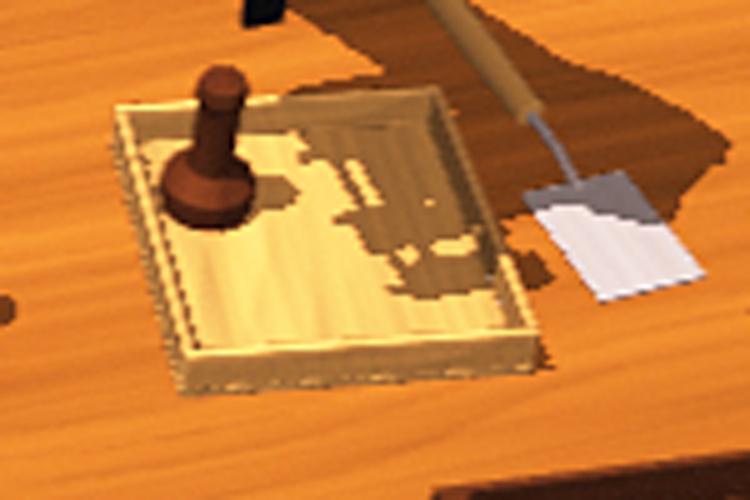

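The stamp stands upright on the tray floor at crop (210,170), in the near corner on the robot's side, with the rest of the floor free. Next is the batten: turn the jaws across it and move over it.

>>> drive_tool --pt "0 0 0 0 0 -6.75 0.7" --pt "0 0 0 0 0 -6.75 0.7" --pt "0 0 0 0 0 -6.75 0.7" --pt "0 0 0 0 0 -6.75 0.7" --pt "0 0 0 0 0 -6.75 0.7" --pt "0 0 0 0 0 -6.75 0.7" --pt "0 0 0 0 0 -6.75 0.7" --pt "0 0 0 0 0 -6.75 0.7" --pt "0 0 0 0 0 -6.75 0.7" --pt "0 0 0 0 0 -6.75 0.7" --pt "0 0 0 0 0 -6.75 0.7" --pt "0 0 0 0 0 -6.75 0.7" --pt "0 0 0 0 0 -6.75 0.7" --pt "0 0 0 0 0 -6.75 0.7" --pt "0 0 0 0 0 -6.75 0.7"

```text
time_s: 10.6
tool_pos: [0.4547, 0.3472, 0.2228]
tool_rot: [-179.9, -0.2, -168.4]
force: [0.0, -1.1, 0.3]
grip_width: 0.0608
```

>>> drive_tool --pt "-0.1 -2.275 0 0 0 0 0.7" --pt "-0.1 -2.275 0 0 0 0 0.7" --pt "-0.1 -2.275 0 0 0 0 0.7" --pt "-0.1 -2.275 0 0 0 0 0.7" --pt "-0.1 -2.275 0 0 0 0 0.7" --pt "-0.1 -2.275 0 0 0 0 0.7" --pt "-0.1 -2.275 0 0 0 0 0.7" --pt "-0.1 -2.275 0 0 0 0 0.7" --pt "-0.1 -2.275 0 0 0 0 0.7" --pt "-0.1 -2.275 0 0 0 0 0.7" --pt "-0.1 -2.275 0 0 0 0 0.7" --pt "-0.1 -2.275 0 0 0 0 0.7" --pt "-0.1 -2.275 0 0 0 0 0.7" --pt "-0.1 -2.275 0 0 0 0 0.7" --pt "-0.1 -2.275 0 0 0 0 0.7" --pt "-0.1 -2.275 0 0 0 0 0.7" --pt "-0.1 -2.275 0 0 0 0 0.7" --pt "-0.1 -2.275 0 0 0 0 0.7" --pt "-0.1 -2.275 0 0 0 0 0.7" --pt "-0.1 -2.275 0 0 0 0 0.7"

```text
time_s: 12.27
tool_pos: [0.5631, -0.0955, 0.223]
tool_rot: [180.0, -0.2, -168.7]
force: [0.3, -0.2, -0.1]
grip_width: 0.061
```

>>> drive_tool --pt "0 0 0 0 0 0 0.7" --pt "0 0 0 0 0 0 0.7" --pt "0 0 0 0 0 0 0.7"

```text
time_s: 12.52
tool_pos: [0.5632, -0.0938, 0.2234]
tool_rot: [179.9, -0.1, -168.7]
force: [0.4, 1.5, -0.7]
grip_width: 0.0609
```

Run:
```python
from h import *
i,m,p=cam('wrist'); cv2.imwrite('pics/w5.png',i); np.savez('w5',i=i,m=m,p=p); o=env.get_obs();print(o['tool_pos'],o['tool_rot'],o['qpos'].round(0))
```

```text
[ 0.56333843 -0.09324759  0.22371583] [ 1.79934632e+02 -9.30486011e-02 -1.68667826e+02] [-23.  12.  34. 101.  -7.  69. 114.]
```

View pics/w5.png

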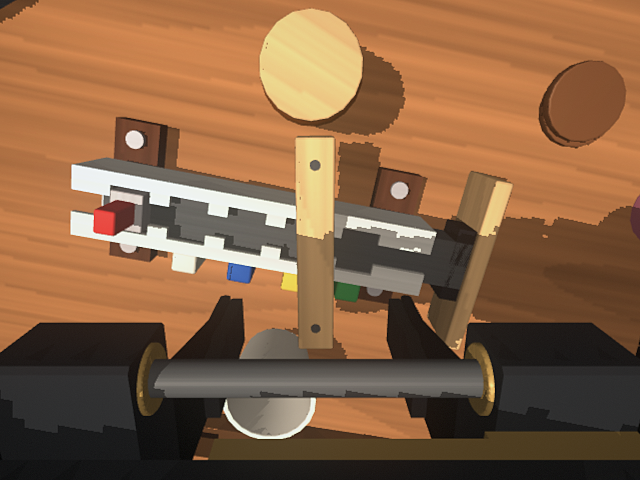

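The batten lies upright in the wrist picture and centred between the jaws, with its screws at (315,165) and (315,328). The clips from the left are white (185,262), blue (240,271), yellow and green, and the red stud is at (105,220).

Run:
```python
from h import *
d=np.load('w5.npz');m,p=d['m'],d['p']
a,b=ray(m,p,(315,165),.08),ray(m,p,(315.5,328),.08);print(a,b,(a+b)/2,np.degrees(np.arctan2(*(b-a)[[1,0]])))
print('rail far edge top ends', ray(m,p,(71,168),.06),ray(m,p,(73,236),.06), 'stud',ray(m,p,(103,221),.092), 'blue',ray(m,p,(240,264),.06),'white',ray(m,p,(187,253),.06))
```

```text
[ 0.51033161 -0.1054564   0.08      ] [ 0.60866005 -0.08562561  0.08      ] [ 0.55949583 -0.095541    0.08      ] 11.402409503027865
rail far edge top ends [ 0.54274753 -0.2481079   0.06      ] [ 0.58547713 -0.24577964  0.06      ] stud [ 0.56106312 -0.21319308  0.092     ] blue [ 0.58360396 -0.14004902  0.06      ] white [ 0.58278877 -0.17424629  0.06      ]
```

>>> drive_tool --pt "0 0 1.5 0 0 0 0.7" --pt "0 0 2 0 0 0 0.7" --pt "0 0 2 0 0 0 0.7" --pt "0 0 1.5 0 0 0 0.7" --pt "0 0 1 0 0 0 0.7" --pt "0 0 0.7 0 0 0 0.7" --pt "0 0 0.4 0 0 0 0.7" --pt "0 0 0 0 0 0 0.7" --pt "0 0 0 0 0 0 0" --pt "0 0 0 0 0 0 0" --pt "0 0 0 0 0 0 0" --pt "0 0 0 0 0 0 0" --pt "0 0 0 0 0 0 0" --pt "0 0 0 0 0 0 0" --pt "0 0 0 0 0 0 0" --pt "0 0 0 0 0 0 0" --pt "0 0 0 0 0 0 0" --pt "0 0 0 0 0 0 0" --force 20

```text
time_s: 14.07
tool_pos: [0.5639, -0.0946, 0.1339]
tool_rot: [180.0, 0.0, -168.7]
force: [1.0, -0.1, 1.7]
grip_width: 0.022
```

>>> drive_tool --pt "0 0 -1 0 0 0 0" --pt "0 0 -2 0 0 0 0" --pt "0 0 -2 0 0 0 0" --pt "0 0 -2 0 0 0 0" --pt "0 0 -2 0 0 0 0" --pt "0 0 -2 0 0 0 0" --pt "0 0 -1 0 0 0 0"

```text
time_s: 14.65
tool_pos: [0.5647, -0.095, 0.257]
tool_rot: [-180.0, 0.2, -168.8]
force: [1.0, -0.3, 0.1]
grip_width: 0.022
```

>>> drive_tool --pt "-0.39 2.53 0 0 0 0 0" --pt "-0.39 2.53 0 0 0 0 0" --pt "-0.39 2.53 0 0 0 0 0" --pt "-0.39 2.53 0 0 0 0 0" --pt "-0.39 2.53 0 0 0 0 0" --pt "-0.39 2.53 0 0 0 0 0" --pt "-0.39 2.53 0 0 0 0 0" --pt "-0.39 2.53 0 0 0 0 0" --pt "-0.39 2.53 0 0 0 0 0" --pt "-0.39 2.53 0 0 0 0 0" --pt "-0.39 2.53 0 0 0 0 0" --pt "-0.39 2.53 0 0 0 0 0" --pt "-0.39 2.53 0 0 0 0 0" --pt "-0.39 2.53 0 0 0 0 0" --pt "-0.39 2.53 0 0 0 0 0" --pt "-0.39 2.53 0 0 0 0 0" --pt "-0.39 2.53 0 0 0 0 0" --pt "-0.39 2.53 0 0 0 0 0" --pt "-0.39 2.53 0 0 0 0 0" --pt "-0.39 2.53 0 0 0 0 0"

```text
time_s: 16.32
tool_pos: [0.5413, 0.4179, 0.2535]
tool_rot: [-180.0, -0.0, -168.8]
force: [0.0, 0.7, 0.4]
grip_width: 0.0217
```

>>> drive_tool --pt "0 0 0 0 0 6.2 0" --pt "0 0 0 0 0 6.2 0" --pt "0 0 0 0 0 6.1 0" --pt "0 0 0 0 0 0 0" --pt "0 0 0 0 0 0 0" --pt "0 0 0 0 0 0 0"

```text
time_s: 16.82
tool_pos: [0.5415, 0.4167, 0.2537]
tool_rot: [-180.0, -0.0, 172.9]
force: [-1.0, 0.1, -0.7]
grip_width: 0.0219
```

Run:
```python
from h import *
i,m,p=cam('wrist'); cv2.imwrite('pics/w6.png',i); np.savez('w6',i=i,m=m,p=p); o=env.get_obs();print(o['tool_pos'],o['tool_rot'],o['grip_width'])
```

```text
[0.54153504 0.41673001 0.25374114] [-1.79998254e+02 -6.98132947e-03  1.72861636e+02] 0.021956196282373136
```

View pics/w6.png

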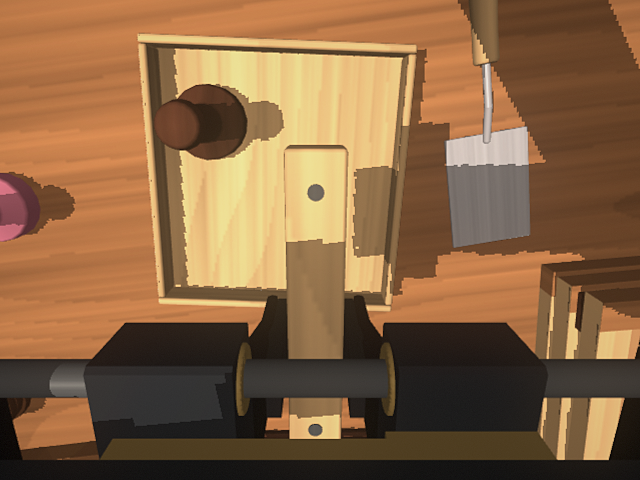

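The batten hangs level, parallel to the tray's sides and clear of the stamp at (205,125). I check the tray's corners once more.

Run:
```python
from h import *
d=np.load('w6.npz');m,p=d['m'],d['p']
c=np.array([ray(m,p,q,.032) for q in [(139,35),(416,47),(391,307),(160,301)]]);print(c.round(4),c.mean(0))
a,b=ray(m,p,(315.5,192),.2),ray(m,p,(315,430),.2);print(a,b,(a+b)/2)
print('stamp foot',ray(m,p,(213,122),.026))
x=c[2]-c[1];print(np.degrees(np.arctan2(x[1],x[0])))
```

```text
[[0.3967 0.315  0.032 ]
 [0.4273 0.4995 0.032 ]
 [0.6184 0.4689 0.032 ]
 [0.5897 0.2833 0.032 ]] [0.50803527 0.39166612 0.032     ]
[0.4873057  0.42312635 0.2       ] [0.58736646 0.41040064 0.2       ] [0.53733608 0.41676349 0.2       ]
stamp foot [0.45804636 0.35194691 0.026     ]
-9.075602671509188
```

>>> drive_tool --pt "0 0 1 0 0 2 0" --pt "0 0 2 0 0 0 0" --pt "0 0 2 0 0 0 0" --pt "0 0 2 0 0 0 0" --pt "0 0 2 0 0 0 0" --pt "0 0 2 0 0 0 0" --pt "0 0 2 0 0 0 0" --pt "0 0 1.5 0 0 0 0" --pt "0 0 1 0 0 0 0" --pt "0 0 0.7 0 0 0 0" --pt "0 0 0.5 0 0 0 0" --pt "0 0 0.3 0 0 0 0" --pt "0 0 0.2 0 0 0 0" --pt "0 0 0 0 0 0 0" --pt "0 0 0 0 0 0 0"

```text
time_s: 18.12
tool_pos: [0.5419, 0.4171, 0.0825]
tool_rot: [179.9, 0.0, 170.8]
force: [-0.3, -0.4, 0.0]
grip_width: 0.0218
```

>>> drive_tool --pt "0 0 0.1 0 0 0 0" --pt "0 0 0.1 0 0 0 0" --pt "0 0 0 0 0 0 0" --pt "0 0 0 0 0 0 0.5" --pt "0 0 0 0 0 0 0.5" --pt "0 0 0 0 0 0 0.5" --pt "0 0 0 0 0 0 0.5" --pt "0 0 0 0 0 0 0.5"

```text
time_s: 18.78
tool_pos: [0.5416, 0.4169, 0.0798]
tool_rot: [180.0, 0.0, 170.8]
force: [0.4, 1.1, 0.1]
grip_width: 0.0419
```

>>> drive_tool --pt "0 0 -1 0 0 0 0.5" --pt "0 0 -2 0 0 0 0.5" --pt "0 0 -2 0 0 0 0.5" --pt "0 0 -2 0 0 0 0.5" --pt "0 0 -2 0 0 0 0.5" --pt "0 0 -2 0 0 0 0.5" --pt "0 0 -2 0 0 0 0.5" --pt "0 0 -1 0 0 0 0.5" --pt "0 0 0 0 0 0 0.5"

```text
time_s: 19.53
tool_pos: [0.5429, 0.4176, 0.2236]
tool_rot: [179.7, 0.2, 170.7]
force: [0.8, -0.0, 0.0]
grip_width: 0.0437
```

Run:
```python
from h import *
j,m,p=cam('wrist'); np.savez('w7',i=j,m=m,p=p)
i,m,p=cam('scene'); a=cv2.resize(i[190:290,370:520],(600,400),interpolation=2);cv2.imwrite('pics/s7.png',np.hstack([cv2.resize(a,(400,300)),cv2.resize(j,(400,300))]))
o=env.get_obs();print(o['tool_pos'],o['tool_rot'],o['grip_width'])
```

```text
[0.54144527 0.41679572 0.21966155] [ 1.79990925e+02 -1.88793859e-03  1.70752896e+02] 0.043637452272978335
```

View pics/s7.png

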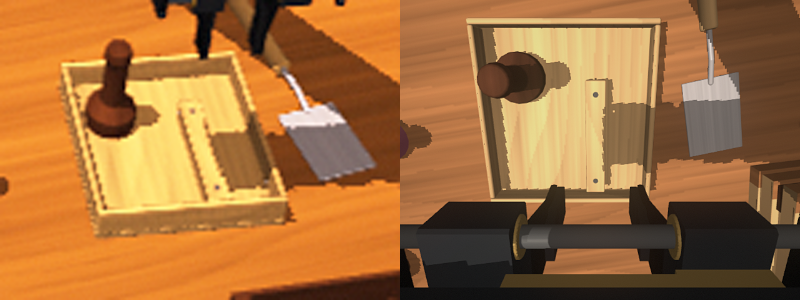

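```bash
python3 - <<'E'
from h import *
d=np.load('w7.npz');m,p=d['m'],d['p']
a,b=ray(m,p,(313,152),.026),ray(m,p,(313,290),.026);c=(a+b)/2;print(a,b,np.linalg.norm(a-b),c)
t=np.radians(-9);v=c[:2]-[.507,.389];print(v@[np.cos(t),np.sin(t)],v@[-np.sin(t),np.cos(t)])
E
python3 - <<'E'
import numpy as np,cv2
i=np.load('w7.npz')['i'];cv2.imwrite('pics/w7.png',i[20:340,90:440])
E
```

```text
[0.48822519 0.4256724  0.026     ] [0.58739832 0.40929135 0.026     ] 0.10051690725179777 [0.53781176 0.41748187 0.026     ]
0.0259768680970022 0.03295123536283088
```

View pics/w7.png

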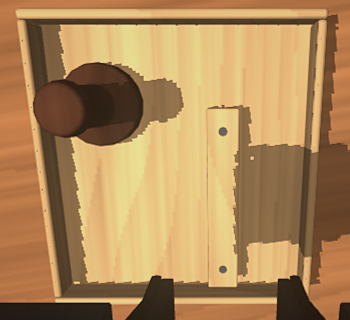

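Step 1 is met: stamp upright, batten flat, with its screws 100.5 mm apart when projected at floor height (100.4 mm on the tube). Now to the red stud.

>>> drive_tool --pt "0 0 0 0 0 -4.6 0.5" --pt "0 0 0 0 0 -4.65 0.5" --pt "0 0 0 0 0 0 0.5"

```text
time_s: 19.88
tool_pos: [0.5408, 0.4164, 0.2177]
tool_rot: [-179.9, -0.1, -179.9]
force: [-0.5, 0.6, -1.2]
grip_width: 0.0437
```

>>> drive_tool --pt "-0.08 -3.1 0 0 0 0 0.5" --pt "-0.08 -3.1 0 0 0 0 0.5" --pt "-0.08 -3.1 0 0 0 0 0.5" --pt "-0.08 -3.1 0 0 0 0 0.5" --pt "-0.08 -3.1 0 0 0 0 0.5" --pt "-0.08 -3.1 0 0 0 0 0.5" --pt "-0.08 -3.1 0 0 0 0 0.5" --pt "-0.08 -3.1 0 0 0 0 0.5" --pt "-0.08 -3.1 0 0 0 0 0.5" --pt "-0.08 -3.1 0 0 0 0 0.5" --pt "-0.08 -3.1 0 0 0 0 0.5" --pt "-0.08 -3.1 0 0 0 0 0.5" --pt "-0.08 -3.1 0 0 0 0 0.5" --pt "-0.08 -3.1 0 0 0 0 0.5" --pt "-0.08 -3.1 0 0 0 0 0.5" --pt "-0.08 -3.1 0 0 0 0 0.5" --pt "-0.08 -3.1 0 0 0 0 0.5" --pt "-0.08 -3.1 0 0 0 0 0.5" --pt "-0.08 -3.1 0 0 0 0 0.5" --pt "-0.08 -3.1 0 0 0 0 0.5"

```text
time_s: 21.55
tool_pos: [0.5569, -0.2043, 0.2187]
tool_rot: [180.0, -0.1, 179.9]
force: [0.6, -0.1, 0.3]
grip_width: 0.0437
```

>>> drive_tool --pt "0 -0.9 0 0 0 0 0.5" --pt "0 0 0 0 0 0 0.5" --pt "0 0 0 0 0 0 0.5" --pt "0 0 0 0 0 0 0.5" --pt "0 0 0 0 0 0 0.5"

```text
time_s: 21.97
tool_pos: [0.5581, -0.2096, 0.2193]
tool_rot: [179.9, -0.0, -179.8]
force: [-0.1, 0.5, 0.6]
grip_width: 0.0439
```

Run:
```python
from h import *
i,m,p=cam('wrist'); cv2.imwrite('pics/w8.png',i); np.savez('w8',i=i,m=m,p=p); o=env.get_obs();print(o['tool_pos'],o['tool_rot'],o['qpos'].round(0))
```

```text
[ 0.5580617  -0.20985732  0.2194723 ] [ 1.79932915e+02 -1.28112491e-02 -1.79836588e+02] [-14.  17.  38.  98. -11.  69. 117.]
```

View pics/w8.png

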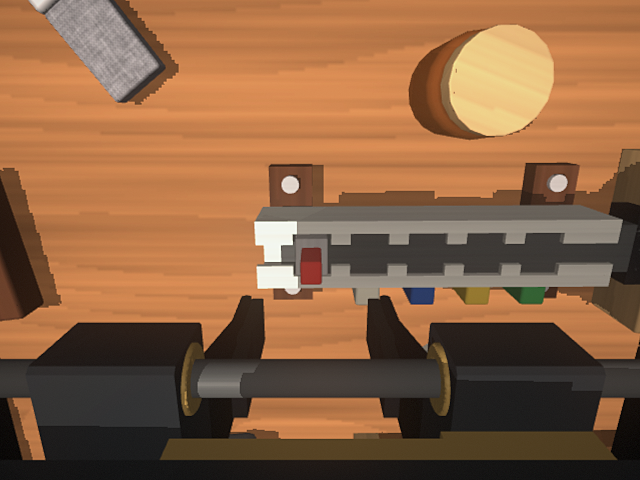

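Run:
```python
from h import *
d=np.load('w8.npz');m,p,i=d['m'],d['p'],d['i']
cv2.imwrite('pics/w8c.png',cv2.resize(i[200:310,240:440],(800,440),interpolation=0))
for q in [(301,284),(322,284),(311.5,273)]: print(ray(m,p,q,.092).round(4))
print('slot mid',ray(m,p,(540,253),.06),'rail edges at z60',ray(m,p,(260,219),.06),ray(m,p,(622,219),.06),ray(m,p,(258,288),.06),ray(m,p,(612,288),.06))
hs=cv2.cvtColor(i,cv2.COLOR_BGR2HSV);b=cv2.inRange(hs,(105,150,60),(125,255,255));ys,xs=np.nonzero(b);print(xs.min(),xs.max(),ys.min(),ys.max())
print('blue',ray(m,p,((xs.min()+xs.max())/2,ys.min()+.5),.06))
```

```text
[ 0.5685 -0.2181  0.092 ]
[ 0.5685 -0.2063  0.092 ]
[ 0.5619 -0.2122  0.092 ]
slot mid [ 0.56052464 -0.06890122  0.06      ] rail edges at z60 [ 0.53889443 -0.24393644  0.06      ] [ 0.5385078  -0.02214914  0.06      ] [ 0.58455043 -0.2469102   0.06      ] [ 0.58422986 -0.01854119  0.06      ]
410 433 288 303
blue [ 0.58475119 -0.1415039   0.06      ]
```

View pics/w8c.png

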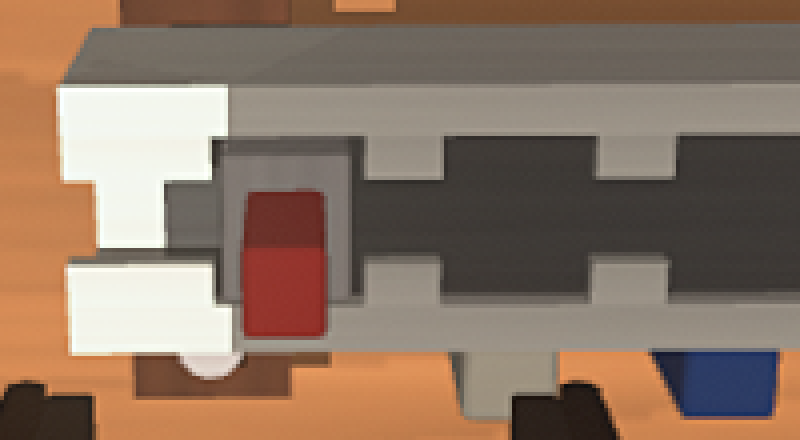

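In the close crop the top of the red stud spans (241–327, 248–336), which puts its centre near world (0.561, −0.212). The blue clip is at y = −0.1415, so the travel is about 71–72 mm, matching the 0.072 hole. I pinch along the rail.

>>> drive_tool --pt "-0.3 -0.2 1 0 0 0 0.5" --pt "0 0 2 0 0 0 0.5" --pt "0 0 2 0 0 0 0.5" --pt "0 0 1.5 0 0 0 0.5" --pt "0 0 0.7 0 0 0 0.5" --pt "0 0 0.25 0 0 0 0.5" --pt "0 0 0 0 0 0 0.5" --pt "0 0 0 0 0 0 0" --pt "0 0 0 0 0 0 0" --pt "0 0 0 0 0 0 0" --pt "0 0 0 0 0 0 0" --pt "0 0 0 0 0 0 0" --pt "0 0 0 0 0 0 0" --pt "0 0 0 0 0 0 0" --pt "0 0 0 0 0 0 0" --pt "0 0 0 0 0 0 0" --force 35

```text
time_s: 23.35
tool_pos: [0.5609, -0.2131, 0.1454]
tool_rot: [179.9, 0.0, -179.9]
force: [-1.1, 3.6, 3.4]
grip_width: 0.0117
```

>>> drive_tool --pt "0 0 0.25 0 0 0 0" --pt "0 0 0.25 0 0 0 0" --pt "0 0 0.25 0 0 0 0" --pt "0 0 0.2 0 0 0 0" --pt "0 0 0.1 0 0 0 0" --pt "0 0 0 0 0 0 0" --pt "0 0 0 0 0 0 0" --pt "0 0 0 0 0 0 0"

```text
time_s: 24.02
tool_pos: [0.561, -0.2132, 0.1353]
tool_rot: [179.9, 0.0, -180.0]
force: [-2.5, 5.6, 7.5]
grip_width: 0.0115
```

>>> drive_tool --pt "0 0.5 0 0 0 0 0" --pt "0 0.8 0 0 0 0 0" --pt "0 0.8 0 0 0 0 0" --pt "0 0 0 0 0 0 0" --pt "0 0 0 0 0 0 0"

```text
time_s: 24.43
tool_pos: [0.5608, -0.1944, 0.1356]
tool_rot: [-179.9, 0.1, 180.0]
force: [-2.5, 2.4, 7.5]
grip_width: 0.012
```

Run:
```python
from h import *
i,m,p=cam('scene');np.savez('s9',i=i,m=m,p=p);cv2.imwrite('pics/s9.png',cv2.resize(i[215:335,190:390],(800,480),interpolation=2))
o=env.get_obs();print(o['tool_pos'],o['force'],o['grip_width'])
```

```text
[ 0.5607998  -0.19452397  0.13565573] [-2.12769903  1.69814169  7.13031666] 0.011933641910011167
```

View pics/s9.png

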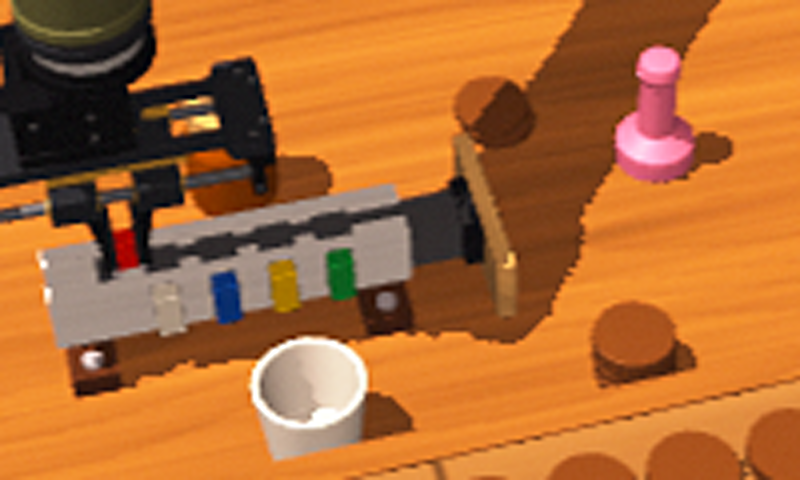

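The inner tube slides along with the stud: the fence is visibly further out, now at (490,225). I draw it on to the blue clip.

>>> drive_tool --pt "0 0.6 0 0 0 0 0" --pt "0 0.8 0 0 0 0 0" --pt "0 0.8 0 0 0 0 0" --pt "0 0.8 0 0 0 0 0" --pt "0 0.8 0 0 0 0 0" --pt "0 0.8 0 0 0 0 0" --pt "0 0.5 0 0 0 0 0" --pt "0 0.2 0 0 0 0 0" --pt "0 0 0 0 0 0 0" --pt "0 0 0 0 0 0 0" --pt "0 0 0 0 0 0 0"

```text
time_s: 25.4
tool_pos: [0.5605, -0.142, 0.1354]
tool_rot: [-179.9, 0.0, 179.9]
force: [-3.0, 0.2, 7.1]
grip_width: 0.0119
```

Run:
```python
from h import *
i,m,p=cam('scene');np.savez('s10',i=i,m=m,p=p);cv2.imwrite('pics/s10.png',cv2.resize(i[215:335,190:390],(800,480),interpolation=2))
o=env.get_obs();print(o['tool_pos'],o['force'],o['grip_width'])
```

```text
[ 0.56048084 -0.14199756  0.13541806] [-2.94512987  0.59455811  7.42209562] 0.01163813778552178
```

View pics/s10.png

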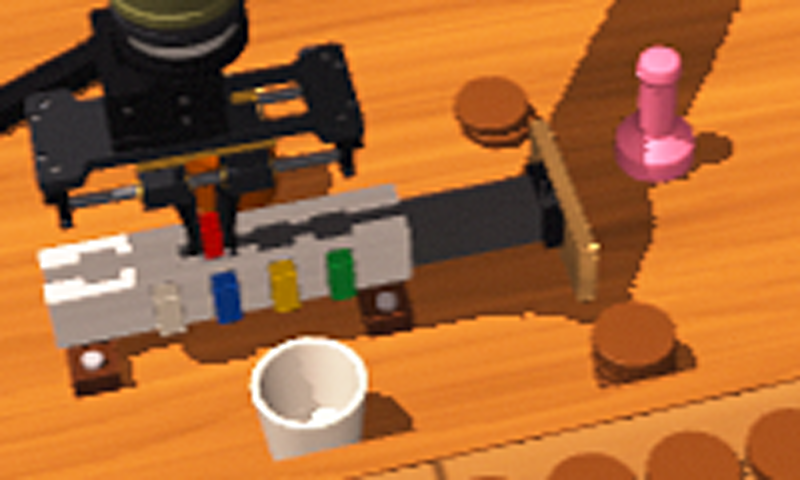

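>>> drive_tool --pt "0 0.1 0 0 0 0 0" --pt "0 0 0 0 0 0 0" --pt "0 0 -0.2 0 0 0 0" --pt "0 0 -0.2 0 0 0 0" --pt "0 0 -0.2 0 0 0 0" --pt "0 0 0 0 0 0 0" --pt "0 0 0 0 0 0 0"

```text
time_s: 26.03
tool_pos: [0.5604, -0.1415, 0.1411]
tool_rot: [-179.8, 0.0, 179.9]
force: [-2.2, -1.4, 4.9]
grip_width: 0.0117
```

The force fell from 7.4 to 4.9 N on rising 6 mm, as the spring predicts inside the hole (a blocked button would show none). I let it up the rest of the way and release.

>>> drive_tool --pt "0 0 -0.2 0 0 0 0" --pt "0 0 -0.2 0 0 0 0" --pt "0 0 0 0 0 0 0" --pt "0 0 0 0 0 0 0.5" --pt "0 0 0 0 0 0 0.5" --pt "0 0 0 0 0 0 0.5" --pt "0 0 0 0 0 0 0.5" --pt "0 0 0 0 0 0 0.5" --pt "0 0 -1 0 0 0 0.5" --pt "0 0 -2 0 0 0 0.5" --pt "0 0 -2 0 0 0 0.5" --pt "0 0 -2 0 0 0 0.5" --pt "0 0 -1 0 0 0 0.5" --pt "0 0 0 0 0 0 0.5" --pt "0 0 0 0 0 0 0.5" --pt "0 0 0 0 0 0 0.5"

```text
time_s: 27.37
tool_pos: [0.56, -0.1388, 0.2237]
tool_rot: [180.0, -0.1, -180.0]
force: [-0.2, -0.8, 0.2]
grip_width: 0.0431
```

Run:
```python
from h import *
o=env.get_obs();print(o['tool_pos'],o['force'],o['grip_width'])
i,m,p=cam('scene');A=cv2.resize(i[215:335,190:390],(800,480),interpolation=2);cv2.imwrite('pics/s11.png',A)
j,m,p=cam('wrist');cv2.imwrite('pics/w11.png',cv2.resize(j[190:340,200:460],(780,450),interpolation=0));np.savez('w11',i=j,m=m,p=p)
```

```text
[ 0.56000732 -0.13881884  0.2237    ] [-0.21522179 -0.77951235  0.24514749] 0.04314472117631972
```

View pics/s11.png

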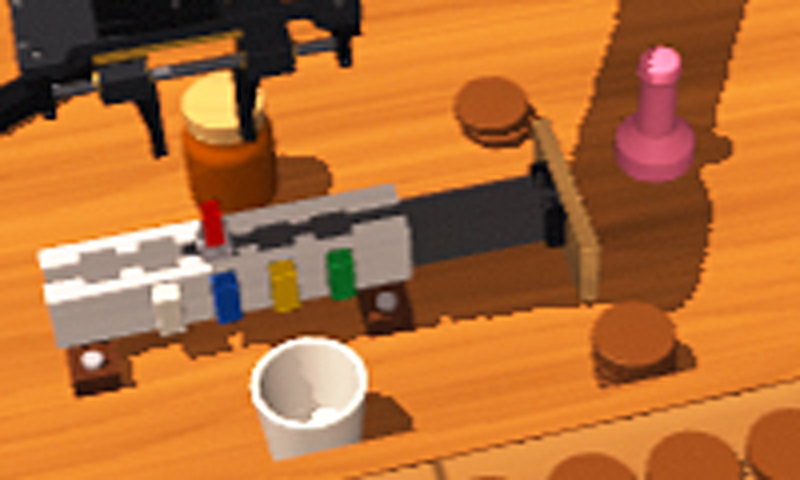

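View pics/w11.png

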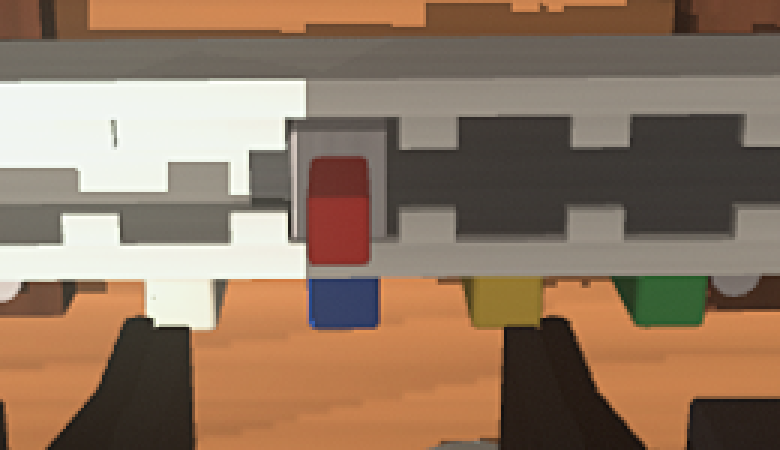

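The shoulder stands proud in the hole at the blue clip, with the stud at crop (340,210) above the blue clip at (343,303). Cakes, cup, jar and pink stamp are where they were. One numeric check, plus the top view, before handing in.

Run:
```python
from h import *
d=np.load('w11.npz');m,p=d['m'],d['p']
print('stud y/x',ray(m,p,(200+338.5/3,190+231/3),.092),'blue',ray(m,p,(200+343.5/3,190+277/3),.06))
s=np.load('scene0.npz');sm,sp=s['m'],s['p']
print('scene stud top',ray(sm,sp,(190+(212-1.5)/4,215+(204-1.5)/4),.092))
i,tm,tp=cam('top');cv2.imwrite('pics/t12.png',i);print(env.get_obs()['time_s'])
```

```text
stud y/x [ 0.56143954 -0.14085255  0.092     ] blue [ 0.58377009 -0.13995736  0.06      ]
scene stud top [ 0.55536914 -0.13781744  0.092     ]
27.5167
```

View pics/t12.png

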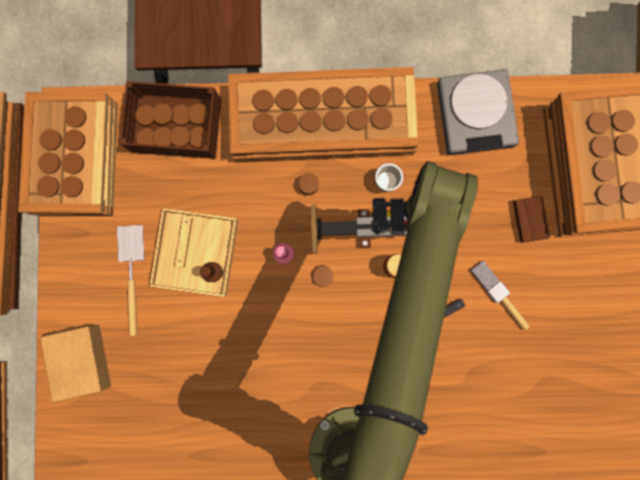

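The top view shows the stamp (210,271) and batten (182,243) in the tray. All the bystanders in view are in place and the gripper is clear of everything. The stud is 1 mm from the blue clip along the rail. Handing in.

```bash
python3 -c "
from cell import env
print(env.sign_off())"
```

```text
the job is handed in; nothing more can be done
None
```

I handed the job in at about 27.5 s. The stamp and batten are in the tray, and the stop's button is up in the hole at the blue clip (slide 0.072 m). The hand-in gave no verdict.

- **Stamp:** it stands upright on the tray floor. I judged this from the pictures and did not measure its angle.
- **Batten:** it lies flat beside the stamp. Its screws measured 100.5 mm apart at floor height, against 100.4 mm before the move.
- **Stop:** I pinched the red stud, pressed it about 10 mm, drew the inner tube out to the blue clip, let the button rise and released it. As it rose, the force fell as the spring predicts (7.4 N, then 4.9 N). Afterwards the steel shoulder stood proud of the tube.
- **Position:** the wrist view put the stud about 1 mm from the blue clip along the rail. The scene camera put it about 2 mm on the other side. The two views disagree by 3 mm, but both are within the 5 mm allowed.
- **Surroundings:** no bystander or look-alike showed any movement in the last pictures, though the arm partly hid the jar and the black batten in the top view. The gripper was clear of everything, and none of the checks failed.

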